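Kit the indexing turntable with nested parts cups

ROBOT

A 6-joint arm with a two-finger parallel gripper is mounted at the origin on the work surface. World frame = base frame: x ahead of the robot, y to its left, z up, the work surface at z = 0. Lengths are in m, angles in degrees, forces in N, time in s.
With the tool pointing down it reaches from about 0.4 to 0.825 m from the base axis. Payload 7 kg.
Tool frame: the origin (TCP) lies at the centre of the arm's flange, where the gripper is bolted on; the fingertips stand 178 mm ahead of it and the grasp point (between the pads) lies 159 mm ahead of it (tip_reach is the distance from the TCP to the fingertips, in m); z points along the fingers, y is the line along which they close (so a half turn about z gives the same grasp; the last joint's range is limited). The gripper opens to 88 mm and grips with 3 to 60 N. Pads are 19 mm wide; open, the fingers measure 130 mm over their backs; the gripper's body (78 mm by 193 mm) begins 47 mm behind the grasp point.
Start: joints at [84.402, 20.546, 0.682, 0, -70.136, -16.507], TCP at [0.254, 0.625, 0.405] pointing down, gripper open.
Joint ranges: [-176.03, 176.03], [-82.01, 121.73], [-58.28, 71.71], [-173.87, 95.51], [-174.79, -0.11], [-173.66, 173.66]. Speed limits (degrees/s): [136.94, 136.94, 172.46, 180, 180, 180].

INTERFACE

Orientations are given as [roll, pitch, yaw] about the fixed x, y, z axes, in that order (R = Rz(yaw) Ry(pitch) Rx(roll)).
In Python, from plant import * gives the robot as it stands.
- The arm moves only by the shell command python3 -m handwheel 'ROWS'. ROWS is JSON, a list of rows, each a list of 7 numbers: the opening, from -1 (shut) to 1 (fully open), then the shift along the tool's x, y, z as a fraction of full scale, then the turn, a rotation vector about the tool's x, y, z as a fraction of full scale. A call has 1 to 5 rows; each row shifts and turns the commanded pose from where the row before left it, along the tool's axes as they then stand; what a row does not reach is not made up. Full scale, the value 1, is 0.025 m for a shift and 6 degrees for a turn. A row lasts 1/8 s, in which the tool goes at most 62.5 mm and 10.7 degrees, less where a joint would pass 70% of its speed; a pose out of reach is approached as far as the arm can. A call with a number of a shift or a turn outside -1 to 1 is refused whole. A call with a gripper value outside its range is refused whole. The fingers move at their own pace and stop on an object; the grip force is fixed at half the most. Time passes only in rows, so rows that do not move let the fingers close. It gives the time, the measured TCP pose, the force, the opening and the grip force at its end, in the units of the state.
- get_obs(): the state, without advancing time (a new reading comes with each control period).
- snapshot(name): name is "scene" or "side" or "wrist"; returns a dict with "color" (400x640x3 uint8, red, green, blue), "fx", "fy", "cx", "cy" (pixels), "R" (3x3) and "t" (3): a world point X has camera coordinates R X + t; the wrist camera has in their place "tool_from_camera" (4x4, takes a point from camera to tool coordinates, whose origin is the TCP and whose axes are the flange's). Camera axes: x right, y down, z forward; pixel columns grow to the right and rows downward; lengths in m; the calibration is good to about 2 mm. A picture is of the moment at which its call begins: read the wrist's pose just before it. There is no depth.
- close_job(): hands the job in; it is judged then, once.
The state is a dict: "clock": time; "joint_pos": joint angles; "qvel": joint speeds; "tau": joint torques, N m; "tool_pos": TCP position; "orientation": TCP orientation; "force": force on the tool from outside, world axes, zero at the start; "moment": the same for the moment, N m; "opening": finger opening in m; "gripper_force": force on a finger pad.
Only numpy, scipy, OpenCV 4.12 (cv2) and the standard library are available. Lean on these libraries where they do the work, as an engineer would, in place of code of your own. Each camera call takes 0.05 s, during which the arm holds its last target. There are 200 camera calls.

TASK

Kit the indexing turntable for the next station with the empty parts cups standing on the bench (two or three of each size). By its black post, turn it one click so that the wide holder stands at the yellow loading mark and stack all the wide cups there, nested one in another in the holder; turn it one more quarter turn the same way (anticlockwise from above) so that the small holder is at the mark and nest all the small cups in that; then turn it a last quarter turn, to the next click, to hand both stacks over, with every cup still seated upright in its stack and the bottle, screwdriver and tape roll left where they are.

Things in the scene. Friction and masses are not known exactly. Their poses are not given: they have to be found in the camera images.
- turntable (a joint): angle of the turntable (rad), growing anticlockwise seen from above, from -0.25 to 4.95. Detents every quarter turn, at 0, 1.571, 3.142 and 4.712: released anywhere, the table swings by itself into the nearest one; pushing it over between two takes up to about 0.5 N m. Starts at the 0 detent. 1.571: wide holder at the loading mark; 3.142: small holder at the mark; 4.712: hand-over position, wide holder directly opposite the mark
- table_axis (a point): point on the vertical axis of the turntable, on the top face of its deck, 45 mm above the bench; the deck is an aluminium disc 270 mm in diameter on a fixed grey base
- load_mark (a point): tip of the small yellow loading mark fixed to the base, at the side of the disc nearer the robot, 153 mm from the table axis
- wide_holder (a point): centre of the rim of the wide holder: a dark upright round tube on the deck, 59 mm outside and 53 mm inside diameter, rim 40 mm above the deck, 90 mm from the table axis. The first wide cup drops in until its shoulder rests on this rim (its underside then 36 mm below this point), further ones nest 22 mm higher each
- small_holder (a point): centre of the rim of the small holder: like the wide one, 44 mm outside and 40 mm inside diameter, rim 31 mm above the deck, 90 mm from the table axis, a quarter turn clockwise (seen from above) from the wide holder. The first small cup drops in until its shoulder rests on this rim (its underside then 27 mm below this point), further ones nest 16.5 mm higher each
- handle_top (a point): centre of the top of the turning handle: an upright black round post 18 mm in diameter and 60 mm tall on the deck, 90 mm from the table axis, 135 degrees from either holder
- cleaner_bottle: bystander: white bottle with black cap, 60 mm across, 170 mm tall, standing; origin at the centre of its underside
- screwdriver: bystander: screwdriver lying on the bench beyond the cups; origin near its middle, x along its shaft
- tape_roll: bystander: roll of tape lying flat, 80 mm across, 24 mm tall; origin at the centre of its underside
- wide_cup1: Wide parts cup, plain aluminium, round, hollow, open at the top; may be absent. 58 mm tall; the top 22 mm is a straight collar 59 mm in outer diameter with a square shoulder under it at height 36 mm; below that it tapers to a foot 32 mm across. Starts upright on the bench. Origin: centre of the underside, z up along the cup's axis. Nested in another wide cup its shoulder rests on the lower rim, 22 mm higher than that cup
- wide_cup2: Wide parts cup, plain aluminium, round, hollow, open at the top; may be absent. 58 mm tall; the top 22 mm is a straight collar 59 mm in outer diameter with a square shoulder under it at height 36 mm; below that it tapers to a foot 32 mm across. Starts upright on the bench. Origin: centre of the underside, z up along the cup's axis. Nested in another wide cup its shoulder rests on the lower rim, 22 mm higher than that cup
- wide_cup3: Wide parts cup, plain aluminium, round, hollow, open at the top; may be absent. 58 mm tall; the top 22 mm is a straight collar 59 mm in outer diameter with a square shoulder under it at height 36 mm; below that it tapers to a foot 32 mm across. Starts upright on the bench. Origin: centre of the underside, z up along the cup's axis. Nested in another wide cup its shoulder rests on the lower rim, 22 mm higher than that cup
- small_cup1: Small parts cup, plain aluminium, round, hollow, open at the top; may be absent. 43.5 mm tall; the top 16.5 mm is a straight collar 44 mm in outer diameter with a square shoulder under it at height 27 mm; below that it tapers to a foot 24 mm across. Starts upright on the bench. Origin: centre of the underside, z up along the cup's axis. Nested in another small cup its shoulder rests on the lower rim, 16.5 mm higher than that cup
- small_cup2: Small parts cup, plain aluminium, round, hollow, open at the top; may be absent. 43.5 mm tall; the top 16.5 mm is a straight collar 44 mm in outer diameter with a square shoulder under it at height 27 mm; below that it tapers to a foot 24 mm across. Starts upright on the bench. Origin: centre of the underside, z up along the cup's axis. Nested in another small cup its shoulder rests on the lower rim, 16.5 mm higher than that cup
- small_cup3: Small parts cup, plain aluminium, round, hollow, open at the top; may be absent. 43.5 mm tall; the top 16.5 mm is a straight collar 44 mm in outer diameter with a square shoulder under it at height 27 mm; below that it tapers to a foot 24 mm across. Starts upright on the bench. Origin: centre of the underside, z up along the cup's axis. Nested in another small cup its shoulder rests on the lower rim, 16.5 mm higher than that cup
There are look-alikes about, which are no part of the job. What is shaped like the small_cup3 but purple is not meant. Leave any turquoise look-alike of the small_cup1 alone.

How it is judged (in metres and radians):
On the way, in this order (a step that is already met when the one before it is completed fails the run):
1. the wide holder is clicked in at the loading mark (value of joint turntable between 1.5008 and 1.6408 rad and velocity of joint turntable between -0.05 and 0.05 rad/s), for 0.3 s.
2. all wide cups are nested in the wide holder and let go, with that holder at the mark (value of joint turntable between 1.5008 and 1.6408 rad and horizontal distance between each of wide_cup1, wide_cup2, wide_cup3 and wide_holder below 0.009 m and z of wide_cup1 in the frame of wide_holder between -0.041 and 0.013 m and angle between each of wide_cup1, wide_cup2, wide_cup3's own z axis and vertical below 0.12 rad and contact force between each of wide_cup1, wide_cup2, wide_cup3 and the fingers below 0.1 N and linear speed of each of wide_cup1, wide_cup2, wide_cup3 below 0.03 m/s and z of wide_cup2 in the frame of wide_holder between -0.041 and 0.013 m and z of wide_cup3 in the frame of wide_holder between -0.041 and 0.013 m), for 0.3 s.
3. the small holder is clicked in at the loading mark (value of joint turntable between 3.0716 and 3.2116 rad and velocity of joint turntable between -0.05 and 0.05 rad/s), for 0.3 s.
4. all small cups are nested in the small holder and let go, with that holder at the mark (value of joint turntable between 3.0716 and 3.2116 rad and horizontal distance between each of small_cup1, small_cup2, small_cup3 and small_holder below 0.009 m and z of small_cup1 in the frame of small_holder between -0.032 and 0.011 m and angle between each of small_cup1, small_cup2, small_cup3's own z axis and vertical below 0.12 rad and contact force between each of small_cup1, small_cup2, small_cup3 and the fingers below 0.1 N and linear speed of each of small_cup1, small_cup2, small_cup3 below 0.03 m/s and z of small_cup2 in the frame of small_holder between -0.032 and 0.011 m and z of small_cup3 in the frame of small_holder between -0.032 and 0.011 m), for 0.3 s.
5. the table is clicked in at the hand-over position (value of joint turntable between 4.6424 and 4.7824 rad and velocity of joint turntable between -0.05 and 0.05 rad/s), for 0.3 s.
At the end, for the whole second after the job is handed in: the turntable rests in its hand-over detent (joint 4.71 within 0.07 rad); every cup present is in the holder of its size, upright within 0.12 rad, within 9 mm of the holder's axis and seated down in the nest, released and at rest (all of step 5 and horizontal distance between each of wide_cup1, wide_cup2, wide_cup3 and wide_holder below 0.009 m and z of wide_cup1 in the frame of wide_holder between -0.041 and 0.013 m and angle between each of wide_cup1, wide_cup2, wide_cup3, small_cup1, small_cup2, small_cup3's own z axis and vertical below 0.12 rad and contact force between each of wide_cup1, wide_cup2, wide_cup3, small_cup1, small_cup2, small_cup3 and the fingers below 0.1 N and linear speed of each of wide_cup1, wide_cup2, wide_cup3, small_cup1, small_cup2, small_cup3 below 0.03 m/s and z of wide_cup2 in the frame of wide_holder between -0.041 and 0.013 m and z of wide_cup3 in the frame of wide_holder between -0.041 and 0.013 m and horizontal distance between each of small_cup1, small_cup2, small_cup3 and small_holder below 0.009 m and z of small_cup1 in the frame of small_holder between -0.032 and 0.011 m and z of small_cup2 in the frame of small_holder between -0.032 and 0.011 m and z of small_cup3 in the frame of small_holder between -0.032 and 0.011 m); the robot touches nothing.
It fails at once if the cleaner bottle is moved more than 40 mm (distance of cleaner_bottle from where it was at the start of the episode above 0.04 m).
It fails at once if the screwdriver is moved more than 40 mm (distance of screwdriver from where it was at the start of the episode above 0.04 m).
It fails at once if the tape roll is moved more than 40 mm (distance of tape_roll from where it was at the start of the episode above 0.04 m).
Of wide_cup1, wide_cup2, wide_cup3 only 2 to 3 are there at a start; the rules pass over those that are not, and their reading is None.
Of small_cup1, small_cup2, small_cup3 only 2 to 3 are there at a start; the rules pass over those that are not, and their reading is None.
At some moment in a run one of wide_cup1, wide_cup2, wide_cup3, small_cup1, small_cup2, small_cup3 may be knocked a few centimetres aside while the robot is not near it.
It also fails if it takes over 210 s, if anything falls off the work surface, if the arm or the gripper's body presses on something with over 40 N, if the wrist force passes 120 N, or if a joint passes its speed limit or range.

## Working session

There is one attempt and no reset: what is moved stays moved. The work goes in short steps, Python scripts to look and compute and a shell command to move; the robot and the scene stay as the last step left them, time stands still between calls to the robot, and variables do not carry over. Pictures are saved under pics/ and viewed, at most 14 in all, crops included, and the job is handed in when it is done.

```bash
mkdir -p pics; ls
cat > h.py <<'E'
from plant import *
import numpy as np, cv2
from scipy.spatial.transform import Rotation as Ro
def save(n,fn):
    s=snapshot(n); cv2.imwrite('pics/'+fn,s['color'][:,:,::-1]); return s
def cam(name,s,o=None):
    if name!='wrist': 
        R=np.array(s['R']);t=np.array(s['t']);return R.T,-R.T@t
    T=np.array(s['tool_from_camera']);Rt=Ro.from_euler('xyz',o['orientation'],degrees=True).as_matrix()
    return Rt@T[:3,:3],Rt@T[:3,3]+np.array(o['tool_pos'])
def ray(C,s,u,v,z):
    R,c=C; d=R@np.array([(u-s['cx'])/s['fx'],(v-s['cy'])/s['fy'],1]); return c+d*(z-c[2])/d[2]
def proj(C,s,X):
    R,c=C; p=R.T@(np.array(X)-c); return p[0]/p[2]*s['fx']+s['cx'],p[1]/p[2]*s['fy']+s['cy']
E
python3 - <<'E'
from h import *
print(get_obs())
for n in('scene','side','wrist'):
    s=save(n,n+'0.png'); print(n,{k:np.round(v,4).tolist() for k,v in s.items() if k!='color'})
E
```

```text
pics
{'clock': 0.0, 'joint_pos': array([ 8.44016595e+01,  2.05891373e+01,  6.33678846e-01, -2.23205269e-02,
       -7.01357588e+01, -1.65061827e+01]), 'qvel': array([ 0.02654887, -0.02819925,  0.03099008,  0.01204852, -0.04666975,
       -0.01334277]), 'tau': array([ 1.87458012e-03, -5.82719529e+01,  2.93049413e+01,  6.99699953e+00,
        7.22914396e-03, -1.47234255e-04]), 'tool_pos': array([0.25392796, 0.62519231, 0.40374075]), 'orientation': array([ 1.79906580e+02, -5.80118440e-03, -2.21121195e+01]), 'force': array([0.46105556, 0.27922312, 0.36771088]), 'moment': array([-0.00325473,  0.01576307,  0.0008915 ]), 'gripper_force': 0.0, 'opening': 0.08754363114917589}
scene {'fx': 366.377, 'fy': 366.377, 'cx': 314.3118, 'cy': 197.3087, 'R': [[0.8516, 0.5241, -0.0046], [0.4287, -0.7015, -0.5693], [-0.3016, 0.4829, -0.8221]], 't': [-0.3552, -0.258, 1.1671]}
side {'fx': 501.1659, 'fy': 501.1659, 'cx': 311.4277, 'cy': 202.4652, 'R': [[0.9895, -0.1426, 0.0227], [-0.0723, -0.6252, -0.7772], [0.125, 0.7674, -0.6289]], 't': [-0.5294, 0.0306, 1.3643]}
wrist {'fx': 322.5242, 'fy': 322.5242, 'cx': 316.8794, 'cy': 203.4352, 'tool_from_camera': [[0.0006, -0.953, -0.3029, 0.0815], [1.0, 0.0006, 0.0, -0.0005], [0.0002, -0.3029, 0.953, 0.0189], [0.0, 0.0, 0.0, 1.0]]}
```

View pics/scene0.png

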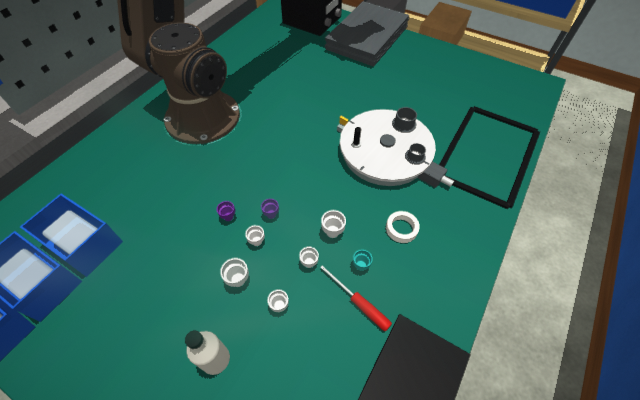

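View pics/side0.png

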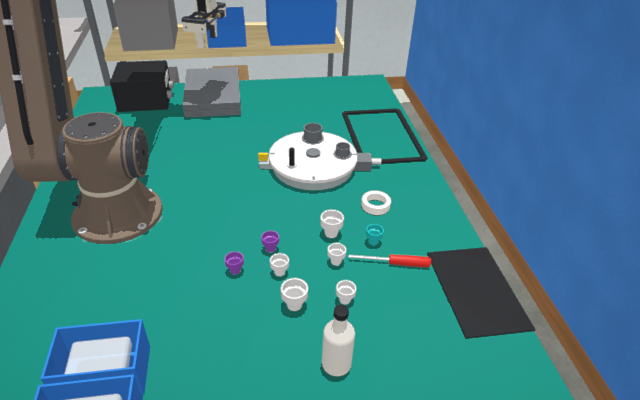

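Two wide cups, at scene px (234,272) and (333,223). Three plain small cups, at (255,236), (309,257) and (278,300). The look-alikes to leave are purple at (226,211) and (270,208), and turquoise at (362,260). The turntable is at (388,143), with the post at (357,135), wide holder at (404,118), small holder at (416,152) and mark at (343,121).

Run:
```python
from h import *
P={'scene':dict(w1=(234,268,.058),w2=(333,219,.058),s1=(255,233,.0435),s2=(309,254,.0435),s3=(278,297,.0435),p1=(226,208,.0435),p2=(270,205,.0435),t=(362,256,.0435),axis=(388,141,.047),post=(357,128,.105),wh=(404,113,.085),sh=(416,149,.076),mark=(348,126,.04),tape=(403,223,.024),bot=(194,340,.17),sd0=(322,267,.01),sd1=(388,326,.015)),
'side':dict(w1=(294,289,.058),w2=(332,218,.058),s1=(279,261,.0435),s2=(336.5,251,.0435),s3=(346,288,.0435),p1=(234,259,.0435),p2=(270,238,.0435),t=(375,230,.0435),axis=(313,153,.047),post=(292,150,.105),wh=(313,129,.085),sh=(343,148,.076),mark=(269,160,.04),tape=(376,200,.024),bot=(341,312,.17))}
for n in P:
    s=snapshot(n)
    for k,(u,v,z) in P[n].items(): print(n,k,np.round(ray(cam(n,s),s,u,v,z),3))
```

```text
scene w1 [ 0.437 -0.37   0.058]
scene w2 [ 0.56  -0.147  0.058]
scene s1 [ 0.417 -0.27   0.043]
scene s2 [ 0.556 -0.249  0.043]
scene s3 [ 0.553 -0.37   0.043]
scene p1 [ 0.312 -0.251  0.043]
scene p2 [ 0.401 -0.186  0.043]
scene t [ 0.663 -0.19   0.043]
scene axis [0.561 0.165 0.047]
scene post [0.485 0.11  0.105]
scene wh [0.564 0.252 0.085]
scene sh [0.646 0.15  0.076]
scene mark [0.433 0.165 0.04 ]
scene tape [ 0.705 -0.047  0.024]
scene bot [ 0.51  -0.535  0.17 ]
scene sd0 [ 0.591 -0.248  0.01 ]
scene sd1 [ 0.781 -0.292  0.015]
side w1 [ 0.441 -0.376  0.058]
side w2 [ 0.565 -0.152  0.058]
side s1 [ 0.418 -0.274  0.043]
side s2 [ 0.558 -0.257  0.043]
side s3 [ 0.558 -0.375  0.044]
side p1 [ 0.313 -0.254  0.043]
side p2 [ 0.403 -0.192  0.043]
side t [ 0.669 -0.194  0.043]
side axis [0.563 0.168 0.047]
side post [0.491 0.103 0.105]
side wh [0.573 0.245 0.085]
side sh [0.65  0.141 0.076]
side mark [0.427 0.155 0.04 ]
side tape [ 0.709 -0.052  0.024]
side bot [ 0.508 -0.538  0.17 ]
```

```bash
python3 -m handwheel '[[1,0,0,0,0,0,-1],[1,0,0,0,0,0,-1],[1,0,0,0,0,0,-1],[1,0,0,0,0,0,-0.69]]'
python3 -m handwheel '[[1,0.75,1,0,0,0,0],[1,0.75,1,0,0,0,0],[1,0.75,1,0,0,0,0],[1,0.75,1,0,0,0,0],[1,0.75,1,0,0,0,0]]'
python3 -m handwheel '[[1,0.75,1,0,0,0,0],[1,0.75,1,0,0,0,0],[1,0.75,1,0,0,0,0],[1,0.75,1,0,0,0,0],[1,0.75,1,0,0,0,0]]'
python3 -m handwheel '[[1,0.75,1,0,0,0,0],[1,0.75,1,0,0,0,0],[1,0.75,1,0,0,0,0],[1,0.75,1,0,0,0,0],[1,0.75,1,0,0,0,0]]'
python3 -m handwheel '[[1,0.75,1,0,0,0,0],[1,0.75,1,0,0,0,0],[1,0.75,1,0,0,0,0],[1,0,0,0,0,0,0]]'
python3 - <<'E'
from h import *
o=get_obs();s=save('wrist','w1.png');C=cam('wrist',s,o)
print(o['tool_pos'],o['orientation'])
for n,X in dict(axis=(.562,.166,.045),post=(.488,.107,.105),wh=(.5685,.2485,.085),sh=(.648,.146,.076),mark=(.41,.17,.045)).items(): print(n,np.round(proj(C,s,X),1))
E
```

```text
clock: 0.75
tool_pos: [0.254, 0.6253, 0.4045]
orientation: [180.0, 0.0, 0.2]
force: [-0.5, 0.4, 0.7]
opening: 0.0878
gripper_force: 0.0
clock: 1.38
tool_pos: [0.3492, 0.498, 0.405]
orientation: [-180.0, -0.0, -0.1]
force: [-0.0, -0.1, 0.6]
opening: 0.0874
gripper_force: 0.0
clock: 2.0
tool_pos: [0.4426, 0.3728, 0.405]
orientation: [-180.0, -0.0, -0.1]
force: [0.0, -0.4, -0.2]
opening: 0.0874
gripper_force: 0.0
clock: 2.62
tool_pos: [0.5359, 0.2478, 0.405]
orientation: [-180.0, -0.0, -0.1]
force: [0.3, 0.3, -0.2]
opening: 0.0877
gripper_force: 0.0
clock: 3.12
tool_pos: [0.5923, 0.1724, 0.4046]
orientation: [180.0, 0.0, -0.2]
force: [0.0, 0.5, 0.6]
opening: 0.0878
gripper_force: 0.0
[0.59234472 0.17237158 0.4046469 ] [ 1.79983484e+02  4.72249369e-03 -1.98325810e-01]
axis [323.3 206.7]
post [383.  295.2]
wh [240.6 213.4]
sh [345.6 130. ]
mark [319.8 321.8]
```

View pics/w1.png

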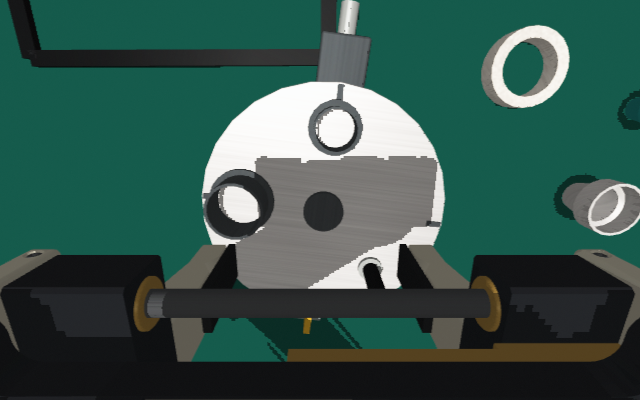

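The wrist view shows the hub at (323,211), small holder rim at (336,127), wide holder rim at about (239,202), mark tip at (308,319) and post foot at (371,267).

Run:
```python
from h import *
o=get_obs();s=snapshot('wrist');C=cam('wrist',s,o)
for n,(u,v,z) in dict(axis=(323,211,.047),postfoot=(371,267,.045),wh=(239,203,.085),sh=(336,127,.076),mark=(308,318,.045),mark2=(308,318,.03)).items():
    X=ray(C,s,u,v,z); d=X-ray(C,s,323,211,.047); print(n,X.round(4),np.hypot(d[0],d[1]).round(4),np.degrees(np.arctan2(d[1],d[0])).round(1))
# deck outline ellipse: white-disc outer edge, fit center
g=s['color'].astype(int); 
pts=np.array([ray(C,s,u,v,.045)[:2] for u,v in [(203,190),(210,165),(240,120),(290,88),(320,82),(385,100),(425,140),(443,190),(444,215)]])
A=np.c_[2*pts,np.ones(len(pts))]; b=(pts**2).sum(1); q=np.linalg.lstsq(A,b,rcond=None)[0]; print(q[:2],np.sqrt(q[2]+q[0]**2+q[1]**2))
```

```text
axis [0.5572 0.1674 0.047 ] 0.0 0.0
postfoot [0.4863 0.1104 0.045 ] 0.0909 -141.1
wh [0.5787 0.2503 0.085 ] 0.0857 75.5
sh [0.6503 0.1561 0.076 ] 0.0939 -6.9
mark [0.4151 0.1856 0.045 ] 0.1432 172.7
mark2 [0.4038 0.1861 0.03  ] 0.1545 173.0
[0.55597148 0.16663076] 0.13345842567994834
```

```bash
python3 -m handwheel '[[1,-0.85,0.49,0,0,0,0],[1,-0.85,0.49,0,0,0,0],[1,-0.85,0.49,0,0,0,0],[1,-0.85,0.49,0,0,0,0],[1,-0.85,0.49,0,0,0,0]]' >/dev/null
python3 -m handwheel '[[1,0,0,1,0,0,-1],[1,0,0,1,0,0,-1],[1,0,0,0.4,0,0,-1],[1,0,0,0,0,0,-1],[1,0,0,0,0,0,-1]]' >/dev/null
python3 -m handwheel '[[1,0,0,0,0,0,-1],[1,0,0,0,0,0,-0.4],[1,0,0,0,0,0,0]]'
python3 - <<'E'
from h import *
o=get_obs();s=save('wrist','w2.png');C=cam('wrist',s,o);print(o['joint_pos'].round(1),o['tool_pos'].round(4))
for z in (.045,.105): print(np.round(proj(C,s,(.486,.111,z)),1))
E
```

```text
clock: 4.85
tool_pos: [0.4851, 0.1144, 0.3449]
orientation: [-180.0, -0.0, 38.4]
force: [-0.3, -0.1, 0.1]
opening: 0.0877
gripper_force: 0.0
[ 35.9   6.7 -26.1  -0.  -57.1  92.5] [0.4851 0.1144 0.3449]
[321.5 197.9]
[322.6 221.3]
```

View pics/w2.png

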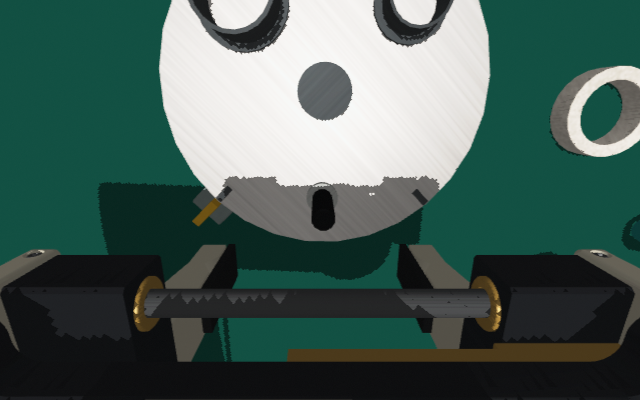

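The post's foot is at (322,196) and its top at about (322,221), both as predicted. Joint 6 would run out of range on this side, so I take the half-turned grasp.

```bash
python3 -m handwheel '[[1,0,0,0,0,0,1],[1,0,0,0,0,0,1],[1,0,0,0,0,0,1],[1,0,0,0,0,0,1],[1,0,0,0,0,0,1]]' >/dev/null
python3 -m handwheel '[[1,0,0,0,0,0,1],[1,0,0,0,0,0,1],[1,0,0,0,0,0,1],[1,0,0,0,0,0,1],[1,0,0,0,0,0,1]]' >/dev/null
python3 -m handwheel '[[1,0,0,0,0,0,1],[1,0,0,0,0,0,1],[1,0,0,0,0,0,1],[1,0,0,0,0,0,1],[1,0,0,0,0,0,1]]' >/dev/null
python3 -m handwheel '[[1,0,0,0,0,0,1],[1,0,0,0,0,0,1],[1,0,0,0,0,0,1],[1,0,0,0,0,0,1],[1,0,0,0,0,0,1]]' >/dev/null
python3 -m handwheel '[[1,0,0,0,0,0,1],[1,0,0,0,0,0,1],[1,0,0,0,0,0,1],[1,0,0,0,0,0,1],[1,0,0,0,0,0,1]]' >/dev/null
python3 -m handwheel '[[1,0,0,0,0,0,1],[1,0,0,0,0,0,1],[1,0,0,0,0,0,1],[1,0,0,0,0,0,1],[1,0,0,0,0,0,1]]'
python3 -m handwheel '[[1,0,-0.13,1,0,0,0],[1,0,0,1,0,0,0],[1,0,0,1,0,0,0],[1,0,0,1,0,0,0],[1,0,0,0,0,0,0]]'
```

```text
clock: 8.65
tool_pos: [0.4853, 0.1143, 0.3448]
orientation: [180.0, 0.0, -141.8]
force: [-0.2, 0.1, -0.0]
opening: 0.0874
gripper_force: 0.0
clock: 9.28
tool_pos: [0.4869, 0.1114, 0.2433]
orientation: [180.0, -0.2, -141.6]
force: [0.1, 0.1, -0.9]
opening: 0.0876
gripper_force: 0.0
```

```bash
python3 -m handwheel '[[-1,0,0,0,0,0,0],[-1,0,0,0,0,0,0],[-1,0,0,0,0,0,0],[-1,0,0,0,0,0,0],[-1,0,0,0,0,0,0]]'
python3 -m handwheel '[[-1,-0.02,-0.376,0,0,0,-1],[-1,-0.02,-0.376,0,0,0,-1],[-1,-0.02,-0.376,0,0,0,-1]]'
```

```text
clock: 9.9
tool_pos: [0.4876, 0.1117, 0.2449]
orientation: [-180.0, 0.0, -141.6]
force: [0.4, 0.1, -0.0]
opening: 0.0434
gripper_force: 0.0
clock: 10.28
tool_pos: [0.5073, 0.0922, 0.2444]
orientation: [179.9, -0.1, -123.4]
force: [-7.0, 1.8, 5.3]
opening: 0.0172
gripper_force: 30.0
```

```bash
python3 -m handwheel '[[-1,-0.02,-0.376,0,0,0,-1],[-1,-0.02,-0.376,0,0,0,-1],[-1,-0.02,-0.376,0,0,0,-1],[-1,-0.02,-0.376,0,0,0,-1],[-1,-0.02,-0.376,0,0,0,-1]]'
python3 -m handwheel '[[-1,-0.02,-0.376,0,0,0,-1],[-1,-0.02,-0.376,0,0,0,-1],[-1,-0.02,-0.376,0,0,0,-1],[-1,-0.02,-0.376,0,0,0,-1],[-1,-0.02,-0.376,0,0,0,-1]]'
python3 -m handwheel '[[-1,-0.02,-0.376,0,0,0,-1],[-1,-0.02,-0.376,0,0,0,-1],[-1,0,0,0,0,0,0],[1,0,0,0,0,0,0],[1,0,0,0,0,0,0]]'
python3 -m handwheel '[[1,0,0,0,0,0,0],[1,0,0,-0.5,0,0,0],[1,0,0,-1,0,0,0],[1,0,0,-1,0,0,0],[1,0,0,-1,0,0,0]]'
```

```text
clock: 10.9
tool_pos: [0.5514, 0.0763, 0.2444]
orientation: [179.8, -0.2, -93.4]
force: [-3.9, -7.0, 3.2]
opening: 0.0176
gripper_force: 30.0
clock: 11.52
tool_pos: [0.5986, 0.0849, 0.2445]
orientation: [179.8, -0.2, -63.4]
force: [4.1, -13.1, -0.5]
opening: 0.0173
gripper_force: 30.0
clock: 12.15
tool_pos: [0.6139, 0.0973, 0.2445]
orientation: [180.0, 0.0, -51.6]
force: [0.0, 0.1, -0.0]
opening: 0.0321
gripper_force: 0.0
clock: 12.78
tool_pos: [0.6139, 0.0974, 0.3341]
orientation: [-179.9, -0.0, -51.5]
force: [-0.8, -0.7, 0.0]
opening: 0.0819
gripper_force: 0.0
```

```bash
python3 -m handwheel '[[1,0,0,-0.4,0,0,-1],[1,0,0,0,0,0,-1],[1,0,0,0,0,0,-1],[1,0,0,0,0,0,-1],[1,0,0,0,0,0,-1]]' >/dev/null
python3 -m handwheel '[[1,0,0,0,0,0,-1],[1,0,0,0,0,0,-1],[1,0,0,0,0,0,-1],[1,0,0,0,0,0,-0.58]]' >/dev/null
python3 -m handwheel '[[1,-0.21,0.98,0,0,0,0],[1,-0.21,0.98,0,0,0,0],[1,-0.21,0.98,0,0,0,0],[1,-0.21,0.98,0,0,0,0],[1,-0.21,0.98,0,0,0,0]]' >/dev/null
python3 -m handwheel '[[1,-0.21,0.98,0,0,0,0],[1,-0.21,0.98,0,0,0,0],[1,-0.21,0.98,0,0,0,0],[1,-0.21,0.98,0,0,0,0],[1,-0.21,0.98,0,0,0,0]]' >/dev/null
python3 -m handwheel '[[1,0,0,0,0,0,0],[1,0,0,0,0,0,0]]'
python3 - <<'E'
from h import *
o=get_obs();s=save('wrist','w3.png');C=cam('wrist',s,o);print(o['joint_pos'].round(1),o['tool_pos'].round(4),o['orientation'].round(2))
print(np.round(proj(C,s,(.562,-.15,.058)),1))
save('scene','scene1.png')
E
```

```text
clock: 15.4
tool_pos: [0.5608, -0.1483, 0.3423]
orientation: [-180.0, -0.0, -0.2]
force: [0.4, 0.6, 0.1]
opening: 0.0879
gripper_force: 0.0
[  4.5  14.5 -16.6  -0.  -58.9  85.3] [ 0.5608 -0.1483  0.3423] [-1.8e+02 -2.0e-02 -1.6e-01]
[319.9 199.3]
```

View pics/w3.png

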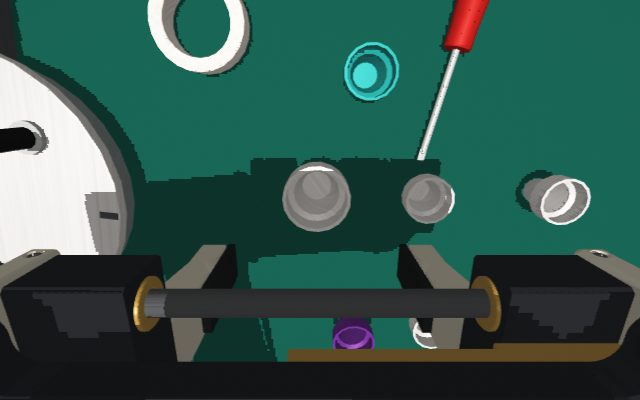

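View pics/scene1.png

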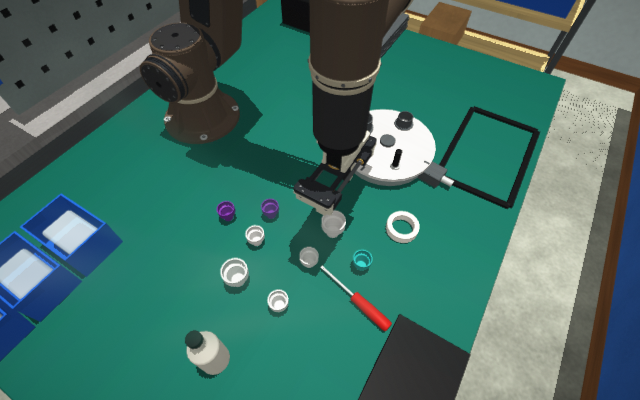

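The wide cup's rim is centred at (316,197), about (0.563,-0.147), and it agrees with the scene and side estimates. In the scene view the post is now at (397,158), so the first quarter turn is done. Next: grasp, lift, then carry it to above the holder and look.

```bash
python3 -m handwheel '[[1,0.08,-0.05,1,0,0,0],[1,0,0,1,0,0,0],[1,0,0,1,0,0,0],[1,0,0,1,0,0,0],[1,0,0,1,0,0,0]]' >/dev/null
python3 -m handwheel '[[1,0,0,0.05,0,0,0],[-1,0,0,0,0,0,0],[-1,0,0,0,0,0,0],[-1,0,0,0,0,0,0],[-1,0,0,0,0,0,0]]'
python3 -m handwheel '[[-1,0,0,0,0,0,0],[-1,0,0,-0.5,0,0,0],[-1,0,0,-1,0,0,0],[-1,0,0,-1,0,0,0],[-1,0,0,-1,0,0,0]]'
python3 -m handwheel '[[-1,0,0,-1,0,0,0],[-1,0,0,-1,0,0,0],[-1,-0.29,-1,-0.3,0,0,0],[-1,-0.29,-1,0,0,0,0],[-1,-0.29,-1,0,0,0,0]]' >/dev/null
python3 -m handwheel '[[-1,-0.29,-1,0,0,0,0],[-1,-0.29,-1,0,0,0,0],[-1,-0.29,-1,0,0,0,0],[-1,-0.29,-1,0,0,0,0],[-1,-0.29,-1,0,0,0,0]]' >/dev/null
python3 -m handwheel '[[-1,-0.29,-1,0,0,0,0],[-1,-0.29,-1,0,0,0,0],[-1,-0.29,-1,0,0,0,0],[-1,-0.29,-1,0,0,0,0],[-1,-0.29,-1,0,0,0,0]]' >/dev/null
python3 -m handwheel '[[-1,0,0,0,0,0,0],[-1,0,0,0,0,0,0]]'
python3 - <<'E'
from h import *
o=get_obs();s=save('wrist','w4.png');C=cam('wrist',s,o);print(o['tool_pos'].round(4),o['orientation'].round(2))
print('axis',np.round(proj(C,s,(.557,.167,.045)),1))
for d in(-29.5,-26.5,26.5,29.5):print(d,np.round(proj(C,s,(.468,.178+d/1000,.085)),1),np.round(proj(C,s,(.468+d/1000,.178,.085)),1))
E
```

```text
clock: 16.75
tool_pos: [0.5634, -0.1464, 0.2168]
orientation: [180.0, -0.1, -0.1]
force: [-0.9, -0.3, 4.5]
opening: 0.0595
gripper_force: 30.0
clock: 17.38
tool_pos: [0.5628, -0.1464, 0.3046]
orientation: [-180.0, 0.0, -0.1]
force: [-0.8, 1.1, -0.6]
opening: 0.0595
gripper_force: 30.0
clock: 19.5
tool_pos: [0.4692, 0.1785, 0.3611]
orientation: [180.0, 0.0, -0.1]
force: [1.1, -0.5, -0.9]
opening: 0.0592
gripper_force: 30.0
[0.4692 0.1785 0.3611] [ 1.8e+02  1.0e-02 -7.0e-02]
axis [330.9  93.6]
-29.5 [353.6 204.8] [318.4 237.2]
-26.5 [350.1 204.8] [318.4 234. ]
26.5 [286.8 204.8] [318.5 173.8]
29.5 [283.2 204.8] [318.5 170.1]
```

View pics/w4.png

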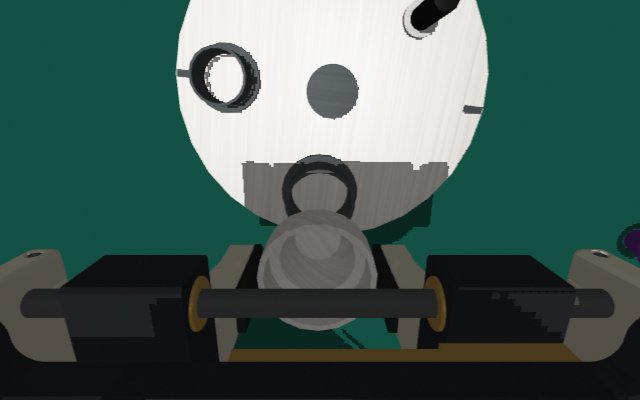

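The holder at the mark spans columns 283 to 357, centre 320. That is within 2 mm of the prediction, and the table is clicked in. Lowering the cup.

```bash
python3 -m handwheel '[[-1,0,0.06,1,0,0,0],[-1,0,0,1,0,0,0],[-1,0,0,1,0,0,0],[-1,0,0,0.5,0,0,0],[-1,0,0,0.22,0,0,0]]'
python3 -m handwheel '[[-1,0,0,0,0,0,0],[1,0,0,0,0,0,0],[1,0,0,0,0,0,0]]'
python3 -m handwheel '[[1,0,0,0,0,0,0],[1,0,0,-0.3,0,0,0],[1,0,0,-1,0,0,0],[1,0,0,-1,0,0,0],[1,0,0,-1,0,0,0]]'
python3 - <<'E'
from h import *
o=get_obs();s=save('wrist','w5.png');C=cam('wrist',s,o)
for d in(-29.5,29.5):print(d,np.round(proj(C,s,(.4695,.177+d/1000,.107)),1),np.round(proj(C,s,(.4695+d/1000,.177,.107)),1))
E
```

```text
clock: 20.18
tool_pos: [0.4695, 0.1768, 0.2676]
orientation: [180.0, 0.0, -0.1]
force: [0.0, -0.1, -1.0]
opening: 0.0594
gripper_force: 30.0
clock: 20.55
tool_pos: [0.4696, 0.1775, 0.2687]
orientation: [-179.9, -0.1, -0.1]
force: [1.0, 0.1, 0.5]
opening: 0.0739
gripper_force: 0.0
clock: 21.18
tool_pos: [0.4693, 0.1772, 0.3519]
orientation: [-180.0, -0.0, -0.1]
force: [1.6, 0.2, -0.9]
opening: 0.0873
gripper_force: 0.0
-29.5 [358.  216.1] [318.3 252.1]
29.5 [278.7 216.2] [318.4 177.4]
```

View pics/w5.png

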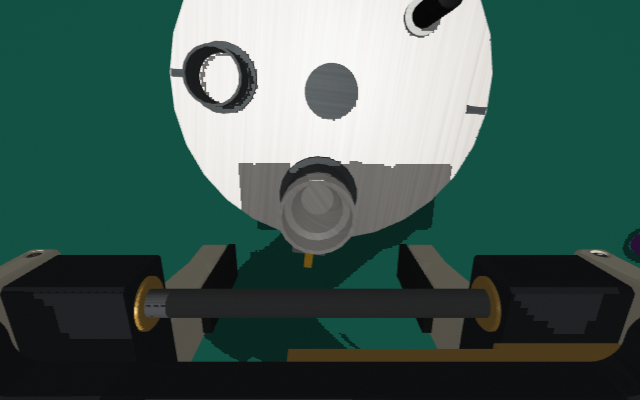

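The cup is seated: its rim spans columns 279 to 357 and rows 173 to 254, as predicted. Going for the second wide cup.

```bash
python3 -m handwheel '[[1,-0.055,1,0,0,0,0],[1,-0.055,1,0,0,0,0],[1,-0.055,1,0,0,0,0],[1,-0.055,1,0,0,0,0],[1,-0.055,1,0,0,0,0]]' >/dev/null
python3 -m handwheel '[[1,-0.055,1,0,0,0,0],[1,-0.055,1,0,0,0,0],[1,-0.055,1,0,0,0,0],[1,-0.055,1,0,0,0,0],[1,-0.055,1,0,0,0,0]]' >/dev/null
python3 -m handwheel '[[1,-0.055,1,0,0,0,0],[1,-0.055,1,0,0,0,0],[1,-0.055,1,0,0,0,0],[1,-0.055,1,0,0,0,0],[1,-0.055,1,0,0,0,0]]' >/dev/null
python3 -m handwheel '[[1,-0.055,1,0,0,0,0],[1,-0.055,1,0,0,0,0],[1,-0.055,1,0,0,0,0],[1,-0.055,1,0,0,0,0],[1,-0.055,1,0,0,0,0]]' >/dev/null
python3 -m handwheel '[[1,-0.055,1,0,0,0,0],[1,-0.055,1,0,0,0,0],[1,0,0,0,0,0,0],[1,0,0,0,0,0,0]]'
python3 - <<'E'
from h import *
o=get_obs();s=save('wrist','w6.png');C=cam('wrist',s,o)
print(o['tool_pos'].round(4),np.round(proj(C,s,(.439,-.373,.058)),1))
E
```

```text
clock: 24.22
tool_pos: [0.4381, -0.3725, 0.3505]
orientation: [-180.0, 0.0, -0.1]
force: [-0.6, -0.3, -0.7]
opening: 0.088
gripper_force: 0.0
[ 0.4381 -0.3725  0.3505] [318.4 196.9]
```

View pics/w6.png

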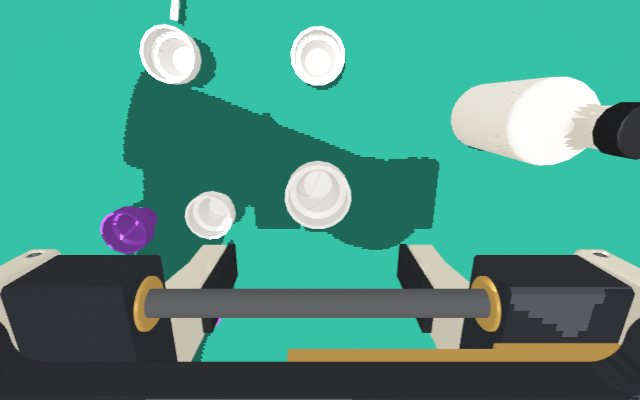

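Wide cup at (318,195), right under the gripper. The small cup at (210,214) is close, so I open to only about 75 mm.

```bash
python3 - <<'E'
from h import *
o=get_obs();s=snapshot('wrist');C=cam('wrist',s,o)
for p in((209,213),(318,54),(167,51)): print(p,ray(C,s,*p,.0435).round(4))
E
python3 -m handwheel '[[0.7,0.04,0,1,0,0,0],[0.7,0,0,1,0,0,0],[0.7,0,0,1,0,0,0],[0.7,0,0,1,0,0,0],[0.7,0,0,1,0,0,0]]' >/dev/null
python3 -m handwheel '[[0.7,0,0,0.38,0,0,0],[-1,0,0,0,0,0,0],[-1,0,0,0,0,0,0],[-1,0,0,0,0,0,0],[-1,0,0,0,0,0,0]]'
python3 -m handwheel '[[-1,0,0,-0.5,0,0,0],[-1,0,0,-1,0,0,0],[-1,0,0,-1,0,0,0],[-1,0,0,-1,0,0,0],[-1,0,0,-1,0,0,0]]'
```

```text
(209, 213) [ 0.419  -0.2693  0.0435]
(318, 54) [ 0.5566 -0.3725  0.0435]
(167, 51) [ 0.5589 -0.2494  0.0435]
clock: 25.58
tool_pos: [0.4397, -0.3729, 0.2169]
orientation: [180.0, -0.1, -0.1]
force: [0.8, 1.1, 5.0]
opening: 0.0593
gripper_force: 30.0
clock: 26.2
tool_pos: [0.4389, -0.3727, 0.33]
orientation: [180.0, -0.0, -0.1]
force: [0.1, 0.3, -0.7]
opening: 0.0591
gripper_force: 30.0
```

```bash
python3 -m handwheel '[[-1,0.056,-1,-0.35,0,0,0],[-1,0.056,-1,-0.35,0,0,0],[-1,0.056,-1,-0.35,0,0,0],[-1,0.056,-1,-0.35,0,0,0],[-1,0.056,-1,0,0,0,0]]' >/dev/null
python3 -m handwheel '[[-1,0.056,-1,0,0,0,0],[-1,0.056,-1,0,0,0,0],[-1,0.056,-1,0,0,0,0],[-1,0.056,-1,0,0,0,0],[-1,0.056,-1,0,0,0,0]]' >/dev/null
python3 -m handwheel '[[-1,0.056,-1,0,0,0,0],[-1,0.056,-1,0,0,0,0],[-1,0.056,-1,0,0,0,0],[-1,0.056,-1,0,0,0,0],[-1,0.056,-1,0,0,0,0]]' >/dev/null
python3 -m handwheel '[[-1,0.056,-1,0,0,0,0],[-1,0.056,-1,0,0,0,0],[-1,0.056,-1,0,0,0,0],[-1,0.056,-1,0,0,0,0],[-1,0.056,-1,0,0,0,0]]' >/dev/null
python3 -m handwheel '[[-1,0.056,-1,0,0,0,0],[-1,0.056,-1,0,0,0,0],[-1,0,0,0,0,0,0],[-1,0,0,0,0,0,0]]'
```

```text
clock: 29.2
tool_pos: [0.4706, 0.1769, 0.3637]
orientation: [180.0, 0.0, -0.1]
force: [-0.2, 0.9, -1.5]
opening: 0.0592
gripper_force: 30.0
```

```bash
python3 -m handwheel '[[-1,-0.04,0,1,0,0,0],[-1,0,0,1,0,0,0],[-1,0,0,0.6,0,0,0],[-1,0,0,0.35,0,0,0],[-1,0,0,0,0,0,0]]'
python3 -m handwheel '[[1,0,0,0,0,0,0],[1,0,0,0,0,0,0],[1,0,0,0,0,0,0],[1,0,0,-0.3,0,0,0],[1,0,0,-1,0,0,0]]'
python3 -m handwheel '[[1,0,0,-1,0,0,0],[1,0,0,-1,0,0,0],[1,0,0,0,0,0,0]]'
python3 - <<'E'
from h import *
o=get_obs();s=save('wrist','w7.png');C=cam('wrist',s,o);im=s['color'][100:300,150:470]
cv2.imwrite('pics/w7c.png',cv2.resize(im[:,:,::-1],(640,400)))
print(o['tool_pos'])
for d in(-29.5,29.5):print(d,np.round((np.array(proj(C,s,(.4695,.177+d/1000,.129)))-[150,100])*2),np.round((np.array(proj(C,s,(.4695+d/1000,.177,.129)))-[150,100])*2))
E
```

```text
clock: 29.82
tool_pos: [0.4699, 0.1771, 0.2895]
orientation: [180.0, 0.0, -0.1]
force: [-0.1, -0.2, -0.9]
opening: 0.0593
gripper_force: 30.0
clock: 30.45
tool_pos: [0.4696, 0.177, 0.322]
orientation: [179.9, 0.1, -0.1]
force: [-0.2, -0.2, 1.0]
opening: 0.0876
gripper_force: 0.0
clock: 30.82
tool_pos: [0.4704, 0.1776, 0.3748]
orientation: [-179.8, -0.2, -0.1]
force: [0.4, 0.4, -1.2]
opening: 0.0874
gripper_force: 0.0
[0.4703701  0.17755501 0.37477241]
-29.5 [418. 236.] [339. 308.]
29.5 [260. 236.] [339. 159.]
```

View pics/w7c.png

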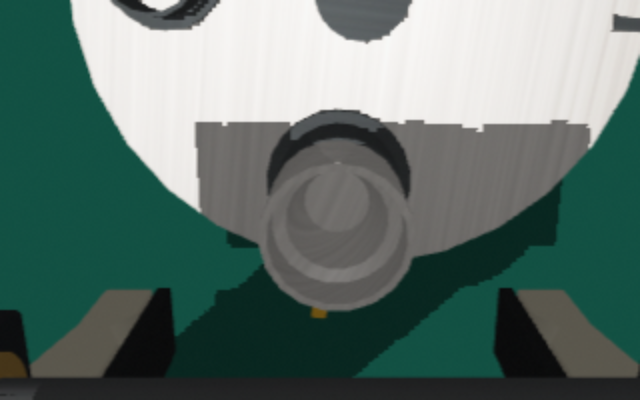

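The second cup is nested, with its rim centred over the holder and level. On to the second quarter turn.

```bash
python3 -m handwheel '[[1,0.95,0.54,0,0,0,0],[1,0.95,0.54,0,0,0,0],[1,0.95,0.54,0,0,0,0],[1,0.95,0.54,0,0,0,0],[1,0.95,0.54,0,0,0,0]]' >/dev/null
python3 -m handwheel '[[1,0.95,0.54,0,0,0,0],[1,0,0,0,0,0,1],[1,0,0,0,0,0,1],[1,0,0,0,0,0,1],[1,0,0,0,0,0,1]]' >/dev/null
python3 -m handwheel '[[1,0,0,0,0,0,1],[1,0,0,0,0,0,1],[1,0,0,0,0,0,1],[1,0,0,0,0,0,1],[1,0,0,0,0,0,0.65]]'
python3 - <<'E'
from h import *
o=get_obs();s=save('wrist','w8.png');C=cam('wrist',s,o);g=s['color'].astype(int).sum(2)
for z in(.045,.105):print(np.round(proj(C,s,(.613,.096,z)),1))
for v in (190,200,210,220,225): 
    k=np.where(g[v,280:370]<120)[0]+280; print(v,k.min() if len(k) else 0,k.max() if len(k) else 0)
E
```

```text
clock: 32.75
tool_pos: [0.612, 0.096, 0.3712]
orientation: [179.9, 0.0, -52.1]
force: [-0.9, 0.0, -1.2]
opening: 0.0875
gripper_force: 0.0
[315.6 186.9]
[315.4 205.9]
190 306 323
200 305 324
210 307 322
220 0 0
225 0 0
```

```bash
python3 -m handwheel '[[1,0.04,0,1,0,0,0],[1,0,0,1,0,0,0],[1,0,0,1,0,0,0],[1,0,0,1,0,0,0],[1,0,0,1,0,0,0]]' >/dev/null
python3 -m handwheel '[[-1,0,0,0,0,0,0],[-1,0,0,0,0,0,0],[-1,0,0,0,0,0,0],[-1,0,0,0,0,0,0],[-1,0,0,0,0,0,0]]' >/dev/null
python3 -m handwheel '[[-1,0,0,0,0,0,0],[-1,0,0,0,0,0,0],[-1,0,0,0,0,0,0],[-1,0,0,0,0,0,0]]'
python3 -m handwheel '[[-1,-0.02,-0.376,0,0,0,-1],[-1,-0.02,-0.376,0,0,0,-1],[-1,-0.02,-0.376,0,0,0,-1],[-1,-0.02,-0.376,0,0,0,-1],[-1,-0.02,-0.376,0,0,0,-1]]'
python3 -m handwheel '[[-1,-0.02,-0.376,0,0,0,-1],[-1,-0.02,-0.376,0,0,0,-1],[-1,-0.02,-0.376,0,0,0,-1],[-1,-0.02,-0.376,0,0,0,-1],[-1,-0.02,-0.376,0,0,0,-1]]'
python3 -m handwheel '[[-1,-0.02,-0.376,0,0,0,-1],[-1,-0.02,-0.376,0,0,0,-1],[-1,-0.02,-0.376,0,0,0,-1],[-1,-0.02,-0.376,0,0,0,-1],[-1,-0.02,-0.376,0,0,0,-1]]'
python3 -m handwheel '[[-1,0,0,0,0,0,0],[1,0,0,0,0,0,0],[1,0,0,0,0,0,0],[1,0,0,0,0,0,0],[1,0,0,-0.5,0,0,0]]'
python3 -m handwheel '[[1,0,0,-1,0,0,0],[1,0,0,-1,0,0,0],[1,0,0,-1,0,0,0],[1,0,0,-0.6,0,0,0],[1,0,0,0,0,0,0]]'
```

```text
clock: 34.55
tool_pos: [0.613, 0.0953, 0.2473]
orientation: [-180.0, -0.0, -52.0]
force: [0.2, 1.1, 0.5]
opening: 0.0173
gripper_force: 30.0
clock: 35.17
tool_pos: [0.641, 0.1314, 0.2473]
orientation: [179.9, 0.0, -21.8]
force: [0.8, -5.8, 1.6]
opening: 0.0174
gripper_force: 30.0
clock: 35.8
tool_pos: [0.6468, 0.179, 0.2473]
orientation: [180.0, -0.0, 8.2]
force: [0.5, 1.0, 1.2]
opening: 0.0171
gripper_force: 30.0
clock: 36.42
tool_pos: [0.6284, 0.2213, 0.2473]
orientation: [179.9, 0.0, 38.2]
force: [2.0, -5.0, 1.3]
opening: 0.0171
gripper_force: 30.0
clock: 37.05
tool_pos: [0.6279, 0.2212, 0.259]
orientation: [-180.0, 0.1, 38.0]
force: [0.4, -1.0, 0.5]
opening: 0.0518
gripper_force: 0.0
clock: 37.67
tool_pos: [0.6284, 0.2216, 0.3512]
orientation: [180.0, -0.2, 38.0]
force: [-0.8, -0.4, 0.0]
opening: 0.0874
gripper_force: 0.0
```

```bash
python3 -m handwheel '[[1,0,0,0,0,0,1],[1,0,0,0,0,0,1],[1,0,0,0,0,0,1],[1,0,0,0,0,0,1],[1,0,0,0,0,0,1]]' >/dev/null
python3 -m handwheel '[[1,0,0,0,0,0,1],[1,0,0,0,0,0,0.35],[1,-0.147,1,0,0,0,0],[1,-0.147,1,0,0,0,0],[1,-0.147,1,0,0,0,0]]' >/dev/null
python3 -m handwheel '[[1,-0.147,1,0,0,0,0],[1,-0.147,1,0,0,0,0],[1,-0.147,1,0,0,0,0],[1,-0.147,1,0,0,0,0],[1,-0.147,1,0,0,0,0]]' >/dev/null
python3 -m handwheel '[[1,-0.147,1,0,0,0,0],[1,-0.147,1,0,0,0,0],[1,-0.147,1,0,0,0,0],[1,-0.147,1,0,0,0,0],[1,-0.147,1,0,0,0,0]]' >/dev/null
python3 -m handwheel '[[1,-0.147,1,0,0,0,0],[1,-0.147,1,0,0,0,0],[1,-0.147,1,0,0,0,0],[1,-0.147,1,0,0,0,0],[1,-0.147,1,0,0,0,0]]' >/dev/null
python3 -m handwheel '[[1,-0.147,0.8,0,0,0,0],[1,0,0,0,0,0,0],[1,0,0,0,0,0,0]]'
python3 - <<'E'
from h import *
o=get_obs();s=save('wrist','w9.png');C=cam('wrist',s,o)
print(o['tool_pos'].round(4))
for X in((.559,-.249,.0435),(.5566,-.3725,.0435)):print(np.round(proj(C,s,X),1))
E
```

```text
clock: 41.18
tool_pos: [0.5576, -0.2485, 0.3496]
orientation: [-180.0, 0.0, -0.1]
force: [0.3, -0.4, 0.3]
opening: 0.0879
gripper_force: 0.0
[ 0.5576 -0.2485  0.3496]
[318.4 192.2]
[451.7 194.6]
```

View pics/w9.png

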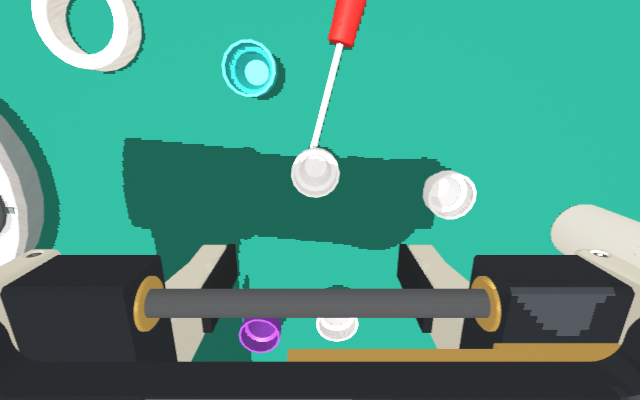

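The cup at (315,173) has been knocked about 2 cm towards the screwdriver tip, which is at (315,147). The cup at (450,194) is where it was. This cup is plain white (turquoise at (249,68), purple at (260,335)), so it is one of ours. Fetching it at its new place.

Run:
```python
from h import *
o=get_obs();s=snapshot('wrist');C=cam('wrist',s,o)
for p in((315.5,173),(449,193)):
    X=ray(C,s,*p,.0435);print(X.round(4), (X-o['tool_pos']).round(4), [np.round(proj(C,s,X+np.array(d)),0) for d in((.022,0,0),(-.022,0,0),(0,.022,0),(0,-.022,0))])
```

```text
[ 0.5773 -0.2461  0.0435] [ 0.0195  0.0021 -0.3062] [array([315., 149.]), array([316., 196.]), array([291., 173.]), array([340., 173.])]
[ 0.5584 -0.3695  0.0435] [ 0.0006 -0.1213 -0.3062] [array([452., 170.]), array([446., 215.]), array([425., 193.]), array([473., 193.])]
```

```bash
python3 -m handwheel '[[0.5,0.78,-0.085,1,0,0,0],[0.5,0,0,1,0,0,0],[0.5,0,0,1,0,0,0],[0.5,0,0,1,0,0,0],[0.5,0,0,1,0,0,0]]' >/dev/null
python3 -m handwheel '[[0.5,0,0,0.7,0,0,0],[-1,0,0,0,0,0,0],[-1,0,0,0,0,0,0],[-1,0,0,0,0,0,0],[-1,0,0,0,0,0,0]]'
python3 -m handwheel '[[-1,0,0,0,0,0,0],[-1,0,0,-0.5,0,0,0],[-1,0,0,-1,0,0,0],[-1,0,0,-1,0,0,0],[-1,0,0,-1,0,0,0]]'
python3 -m handwheel '[[-1,0,0,-1,0,0,0],[-1,0,0,-1,0,0,0],[-1,0,0,-0.5,0,0,0]]'
```

```text
clock: 42.52
tool_pos: [0.5777, -0.2464, 0.2083]
orientation: [180.0, -0.1, -0.1]
force: [0.8, 0.6, 2.8]
opening: 0.0438
gripper_force: 30.0
clock: 43.15
tool_pos: [0.5769, -0.2463, 0.2959]
orientation: [-180.0, 0.0, -0.1]
force: [0.3, 0.4, -0.3]
opening: 0.0441
gripper_force: 30.0
clock: 43.52
tool_pos: [0.5772, -0.2464, 0.3591]
orientation: [180.0, -0.1, -0.1]
force: [0.7, -0.2, -1.1]
opening: 0.0444
gripper_force: 30.0
```

```bash
python3 -m handwheel '[[-1,-0.254,-1,0,0,0,0],[-1,-0.254,-1,0,0,0,0],[-1,-0.254,-1,0,0,0,0],[-1,-0.254,-1,0,0,0,0],[-1,-0.254,-1,0,0,0,0]]' >/dev/null
python3 -m handwheel '[[-1,-0.254,-1,0,0,0,0],[-1,-0.254,-1,0,0,0,0],[-1,-0.254,-1,0,0,0,0],[-1,-0.254,-1,0,0,0,0],[-1,-0.254,-1,0,0,0,0]]' >/dev/null
python3 -m handwheel '[[-1,-0.254,-1,0,0,0,0],[-1,-0.254,-1,0,0,0,0],[-1,-0.254,-1,0,0,0,0],[-1,-0.254,-1,0,0,0,0],[-1,-0.254,-1,0,0,0,0]]' >/dev/null
python3 -m handwheel '[[-1,-0.254,-1,0,0,0,0],[-1,-0.254,-0.94,0,0,0,0],[-1,0,0,0,0,0,0],[-1,0,0,0,0,0,0]]'
python3 - <<'E'
from h import *
o=get_obs();s=save('wrist','w10.png');C=cam('wrist',s,o);print(o['tool_pos'].round(4))
print('axis',np.round(proj(C,s,(.5585,.1665,.045)),1))
for d in(-22,22):print(d,np.round(proj(C,s,(.4695,.177+d/1000,.076)),1),np.round(proj(C,s,(.4695+d/1000,.177,.076)),1))
E
```

```text
clock: 45.9
tool_pos: [0.4697, 0.177, 0.3569]
orientation: [180.0, 0.0, -0.1]
force: [0.3, 0.1, -0.4]
opening: 0.044
gripper_force: 30.0
[0.4697 0.177  0.3569]
axis [329.9  92.2]
-22 [343.5 201.8] [317.7 225.9]
22 [291.9 201.9] [317.7 176.6]
```

View pics/w10.png

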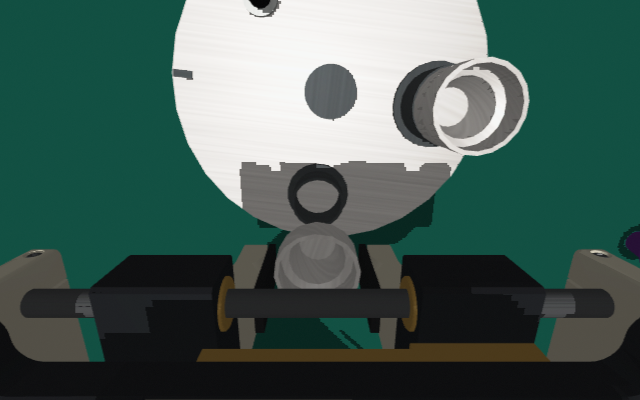

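The small holder sits at column 318 with its rim's lower edge at row 226, matching the prediction, and the wide stack at (460,105) is intact. Lowering.

```bash
python3 -m handwheel '[[-1,0,0,1,0,0,0],[-1,0,0,1,0,0,0],[-1,0,0,1,0,0,0],[-1,0,0,0.6,0,0,0],[-1,0,0,0.33,0,0,0]]' >/dev/null
python3 -m handwheel '[[-1,0,0,0,0,0,0],[0.5,0,0,0,0,0,0],[0.5,0,0,0,0,0,0],[0.5,0,0,0,0,0,0]]'
python3 -m handwheel '[[0.5,0,0,-0.3,0,0,0],[0.5,0,0,-1,0,0,0],[0.5,0,0,-1,0,0,0],[0.5,0,0,-1,0,0,0],[0.5,0,0,-0.5,0,0,0]]'
python3 -m handwheel '[[0.5,-0.1,1,0,0,0,0],[0.5,-0.1,1,0,0,0,0],[0.5,-0.1,1,0,0,0,0],[0.5,-0.1,1,0,0,0,0],[0.5,-0.1,1,0,0,0,0]]' >/dev/null
python3 -m handwheel '[[0.5,-0.1,1,0,0,0,0],[0.5,-0.1,1,0,0,0,0],[0.5,-0.1,1,0,0,0,0],[0.5,-0.1,1,0,0,0,0],[0.5,-0.1,1,0,0,0,0]]' >/dev/null
python3 -m handwheel '[[0.5,-0.1,1,0,0,0,0],[0.5,-0.1,1,0,0,0,0],[0.5,-0.1,1,0,0,0,0],[0.5,-0.1,1,0,0,0,0],[0.5,-0.1,1,0,0,0,0]]' >/dev/null
python3 -m handwheel '[[0.5,-0.1,1,0,0,0,0],[0.5,-0.1,1,0,0,0,0],[0.5,-0.1,0.84,0,0,0,0],[0.5,0,0,0,0,0,0],[0.5,0,0,0,0,0,0]]'
python3 - <<'E'
from h import *
o=get_obs();s=save('wrist','w11.png');C=cam('wrist',s,o);print(o['tool_pos'].round(4),np.round(proj(C,s,(.419,-.2693,.0435)),1))
im=s['color'].astype(int); m=((im.min(2)>130)&(im.max(2)-im.min(2)<40)).astype(np.uint8); m[235:]=0
n,l,st,c=cv2.connectedComponentsWithStats(m)
for a,b in zip(st,c):
    if a[4]>200: print(a,b.round(1))
E
```

```text
clock: 47.08
tool_pos: [0.47, 0.1775, 0.2594]
orientation: [-180.0, -0.0, -0.1]
force: [-1.0, 0.0, 0.7]
opening: 0.0645
gripper_force: 0.0
clock: 47.7
tool_pos: [0.4701, 0.1775, 0.3557]
orientation: [-179.9, -0.1, -0.1]
force: [0.6, -0.9, -0.6]
opening: 0.0658
gripper_force: 0.0
clock: 50.2
tool_pos: [0.4236, -0.2686, 0.3534]
orientation: [-180.0, 0.1, -0.1]
force: [0.2, -0.5, -0.1]
opening: 0.0656
gripper_force: 0.0
[ 0.4236 -0.2686  0.3534] [318.7 197. ]
[     0      0    640    400 246167] [312.1 203.5]
[ 413    6   61   62 2903] [443.4  36.7]
[ 557   62   83   76 5138] [603.  100.5]
[ 294  175   48   49 1792] [317.8 199.2]
```

The remaining near cup's blob spans columns 294 to 342 and rows 175 to 224, on the expected spot and plain white. A purple cup is close by, so I use a narrow opening.

```bash
python3 -m handwheel '[[0.32,-0.26,0,1,0,0,0],[0.32,0,0,1,0,0,0],[0.32,0,0,1,0,0,0],[0.32,0,0,1,0,0,0],[0.32,0,0,1,0,0,0]]' >/dev/null
python3 -m handwheel '[[0.32,0,0,0.8,0,0,0],[-1,0,0,0,0,0,0],[-1,0,0,0,0,0,0],[-1,0,0,0,0,0,0],[-1,0,0,0,0,0,0]]'
python3 -m handwheel '[[-1,0,0,-0.5,0,0,0],[-1,0,0,-1,0,0,0],[-1,0,0,-1,0,0,0],[-1,0,0,-1,0,0,0],[-1,0,0,-1,0,0,0]]'
python3 -m handwheel '[[-1,0,0,-1,0,0,0],[-1,0,0,-1,0,0,0],[-1,0,0,0,0,0,0]]'
```

```text
clock: 51.5
tool_pos: [0.4179, -0.2686, 0.2096]
orientation: [180.0, -0.1, -0.1]
force: [-0.3, -0.7, -0.7]
opening: 0.0436
gripper_force: 30.0
clock: 52.12
tool_pos: [0.4175, -0.2686, 0.3234]
orientation: [180.0, -0.1, -0.1]
force: [0.2, 0.5, -0.5]
opening: 0.0441
gripper_force: 30.0
clock: 52.5
tool_pos: [0.418, -0.2688, 0.3744]
orientation: [179.9, -0.3, -0.1]
force: [-0.0, -0.5, -0.7]
opening: 0.0439
gripper_force: 30.0
```

```bash
python3 -m handwheel '[[-1,0.115,-0.99,0,0,0,0],[-1,0.115,-0.99,0,0,0,0],[-1,0.115,-0.99,0,0,0,0],[-1,0.115,-0.99,0,0,0,0],[-1,0.115,-0.99,0,0,0,0]]' >/dev/null
python3 -m handwheel '[[-1,0.115,-0.99,0,0,0,0],[-1,0.115,-0.99,0,0,0,0],[-1,0.115,-0.99,0,0,0,0],[-1,0.115,-0.99,0,0,0,0],[-1,0.115,-0.99,0,0,0,0]]' >/dev/null
python3 -m handwheel '[[-1,0.115,-0.99,0,0,0,0],[-1,0.115,-0.99,0,0,0,0],[-1,0.115,-0.99,0,0,0,0],[-1,0.115,-0.99,0,0,0,0],[-1,0.115,-0.99,0,0,0,0]]' >/dev/null
python3 -m handwheel '[[-1,0.115,-0.99,0,0,0,0],[-1,0.115,-0.99,0,0,0,0],[-1,0.115,-0.99,0,0,0,0],[-1,0,0,0,0,0,0],[-1,0,0,0,0,0,0]]'
python3 - <<'E'
from h import *
o=get_obs();s=save('wrist','w12.png');C=cam('wrist',s,o);print(o['tool_pos'].round(4))
for d in(-22,22):print(d,np.round(proj(C,s,(.4695,.177+d/1000,.0925)),1),np.round(proj(C,s,(.4695+d/1000,.177,.0925)),1))
E
```

```text
clock: 55.0
tool_pos: [0.47, 0.1768, 0.3711]
orientation: [180.0, 0.0, -0.1]
force: [-0.0, 0.5, -1.0]
opening: 0.044
gripper_force: 30.0
[0.47   0.1768 0.3711]
-22 [343.5 202.9] [317.5 227.2]
22 [291.4 203. ] [317.5 177.5]
```

View pics/w12.png

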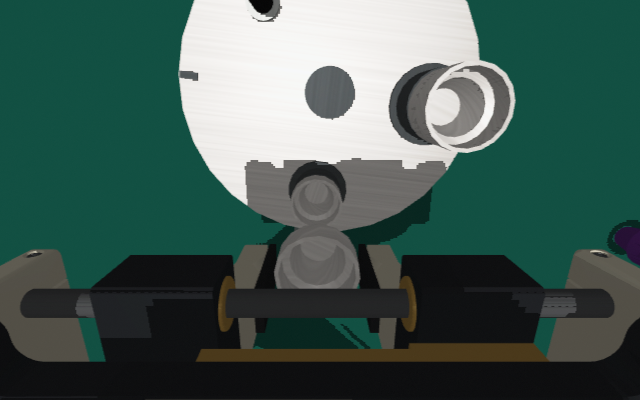

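The first small cup is seated, its rim spanning columns 291 to 342 and ending near row 227. Placing the second, then going to the third.

```bash
python3 -m handwheel '[[-1,0,0,1,0,0,0],[-1,0,0,1,0,0,0],[-1,0,0,1,0,0,0],[-1,0,0,0.5,0,0,0],[-1,0,0,0.32,0,0,0]]' >/dev/null
python3 -m handwheel '[[-1,0,0,0,0,0,0],[0.5,0,0,0,0,0,0],[0.5,0,0,0,0,0,0],[0.5,0,0,0,0,0,0]]'
python3 -m handwheel '[[0.5,0,0,-0.3,0,0,0],[0.5,0,0,-1,0,0,0],[0.5,0,0,-1,0,0,0],[0.5,0,0,-1,0,0,0],[0.5,0,0,0,0,0,0]]'
python3 -m handwheel '[[0.5,0.16,1,0,0,0,0],[0.5,0.16,1,0,0,0,0],[0.5,0.16,1,0,0,0,0],[0.5,0.16,1,0,0,0,0],[0.5,0.16,1,0,0,0,0]]' >/dev/null
python3 -m handwheel '[[0.5,0.16,1,0,0,0,0],[0.5,0.16,1,0,0,0,0],[0.5,0.16,1,0,0,0,0],[0.5,0.16,1,0,0,0,0],[0.5,0.16,1,0,0,0,0]]' >/dev/null
python3 -m handwheel '[[0.5,0.16,1,0,0,0,0],[0.5,0.16,1,0,0,0,0],[0.5,0.16,1,0,0,0,0],[0.5,0.16,1,0,0,0,0],[0.5,0.16,1,0,0,0,0]]' >/dev/null
python3 -m handwheel '[[0.5,0.16,1,0,0,0,0],[0.5,0.16,1,0,0,0,0],[0.5,0.16,1,0,0,0,0],[0.5,0.16,1,0,0,0,0],[0.5,0.16,1,0,0,0,0]]' >/dev/null
python3 -m handwheel '[[0.5,0.16,1,0,0,0,0],[0.5,0.16,0.9,0,0,0,0],[0.5,0,0,0,0,0,0],[0.5,0,0,0,0,0,0]]'
python3 - <<'E'
from h import *
o=get_obs();s=save('wrist','w13.png');C=cam('wrist',s,o);print(o['tool_pos'].round(4),np.round(proj(C,s,(.5575,-.371,.0435)),1))
im=s['color'].astype(int); m=((im.min(2)>130)&(im.max(2)-im.min(2)<40)).astype(np.uint8); m[240:]=0
n,l,st,c=cv2.connectedComponentsWithStats(m)
for a,b in zip(st[1:],c[1:]):
    if a[4]>200: print(a,b.round(1),ray(C,s,a[0]+a[2]/2-.5,a[1]+a[3]/2-.5,.0435).round(4))
E
```

```text
clock: 56.18
tool_pos: [0.4702, 0.1769, 0.2763]
orientation: [-180.0, -0.0, -0.1]
force: [-0.4, -0.1, -0.1]
opening: 0.0646
gripper_force: 0.0
clock: 56.8
tool_pos: [0.4706, 0.1772, 0.361]
orientation: [-179.8, -0.2, -0.1]
force: [-0.2, -0.4, 0.5]
opening: 0.0654
gripper_force: 0.0
clock: 59.8
tool_pos: [0.5572, -0.3707, 0.3581]
orientation: [-180.0, 0.0, -0.1]
force: [-0.4, 1.0, -0.4]
opening: 0.0658
gripper_force: 0.0
[ 0.5572 -0.3707  0.3581] [318.2 190.8]
[  0   0  17  68 823] [ 6.4 35.1] [ 0.6921 -0.1153  0.0435]
[187  44  22 108 759] [197.8  97.2] [ 0.6418 -0.2658  0.0435]
[ 297  168   46   48 1755] [319.5 191.8] [ 0.5568 -0.3722  0.0435]
[ 437  202   98   38 2445] [475.5 224.3] [ 0.5272 -0.5346  0.0435]
```

```bash
python3 -m handwheel '[[0.5,0,0.05,1,0,0,0],[0.5,0,0,1,0,0,0],[0.5,0,0,1,0,0,0],[0.5,0,0,1,0,0,0],[0.5,0,0,1,0,0,0]]' >/dev/null
python3 -m handwheel '[[0.5,0,0,1,0,0,0],[-1,0,0,0,0,0,0],[-1,0,0,0,0,0,0],[-1,0,0,0,0,0,0],[-1,0,0,0,0,0,0]]'
python3 -m handwheel '[[-1,0,0,0,0,0,0],[-1,0,0,-0.5,0,0,0],[-1,0,0,-1,0,0,0],[-1,0,0,-1,0,0,0],[-1,0,0,-1,0,0,0]]'
python3 -m handwheel '[[-1,0,0,-1,0,0,0],[-1,0,0,-1,0,0,0],[-1,0,0,-1,0,0,0],[-1,0,0,-0.5,0,0,0],[-1,0,0,0,0,0,0]]'
```

```text
clock: 61.1
tool_pos: [0.5579, -0.3721, 0.2099]
orientation: [179.9, -0.1, -0.1]
force: [0.1, 1.2, 4.3]
opening: 0.0441
gripper_force: 30.0
clock: 61.72
tool_pos: [0.5571, -0.3721, 0.2973]
orientation: [180.0, 0.0, -0.1]
force: [-0.4, -0.1, -1.0]
opening: 0.0438
gripper_force: 30.0
clock: 62.35
tool_pos: [0.5573, -0.3721, 0.3844]
orientation: [180.0, -0.1, -0.1]
force: [-0.1, -0.2, -1.0]
opening: 0.0439
gripper_force: 30.0
```

```bash
python3 -m handwheel '[[-1,-0.159,-1,0,0,0,0],[-1,-0.159,-1,0,0,0,0],[-1,-0.159,-1,0,0,0,0],[-1,-0.159,-1,0,0,0,0],[-1,-0.159,-1,0,0,0,0]]' >/dev/null
python3 -m handwheel '[[-1,-0.159,-1,0,0,0,0],[-1,-0.159,-1,0,0,0,0],[-1,-0.159,-1,0,0,0,0],[-1,-0.159,-1,0,0,0,0],[-1,-0.159,-1,0,0,0,0]]' >/dev/null
python3 -m handwheel '[[-1,-0.159,-1,0,0,0,0],[-1,-0.159,-1,0,0,0,0],[-1,-0.159,-1,0,0,0,0],[-1,-0.159,-1,0,0,0,0],[-1,-0.159,-1,0,0,0,0]]' >/dev/null
python3 -m handwheel '[[-1,-0.159,-1,0,0,0,0],[-1,-0.159,-1,0,0,0,0],[-1,-0.159,-1,0,0,0,0],[-1,-0.159,-1,0,0,0,0],[-1,-0.159,-1,0,0,0,0]]' >/dev/null
python3 -m handwheel '[[-1,-0.159,-1,0,0,0,0],[-1,-0.159,-0.98,0,0,0,0],[-1,0,0,0,0,0,0],[-1,0,0,0,0,0,0]]'
```

```text
clock: 65.35
tool_pos: [0.4705, 0.1772, 0.3826]
orientation: [179.9, 0.1, -0.1]
force: [-0.0, -0.3, -1.0]
opening: 0.0441
gripper_force: 30.0
```

```bash
python3 -m handwheel '[[-1,0,0,1,0,0,0],[-1,0,0,1,0,0,0],[-1,0,0,1,0,0,0],[-1,0,0,0.35,0,0,0],[-1,0,0,0.25,0,0,0]]'
python3 -m handwheel '[[-1,0,0,0,0,0,0],[0.5,0,0,0,0,0,0],[0.5,0,0,0,0,0,0],[0.5,0,0,0,0,0,0]]'
python3 -m handwheel '[[0.5,0,0,-0.3,0,0,0],[0.5,0,0,-1,0,0,0],[0.5,0,0,-1,0,0,0],[0.5,0,0,-1,0,0,0],[0.5,0,0,0,0,0,0]]'
python3 - <<'E'
from h import *
o=get_obs();s=save('wrist','w14.png');C=cam('wrist',s,o);print(o['tool_pos'].round(4))
cv2.imwrite('pics/w14c.png',s['color'][:300,100:540,::-1])
for d in(-22,22):print(d,np.round(np.array(proj(C,s,(.4695,.177+d/1000,.1255)))-[100,0]),np.round(np.array(proj(C,s,(.4695+d/1000,.177,.1255)))-[100,0]))
E
```

```text
clock: 65.97
tool_pos: [0.4709, 0.1772, 0.2934]
orientation: [180.0, -0.0, -0.1]
force: [0.2, -0.6, -0.1]
opening: 0.0439
gripper_force: 30.0
clock: 66.47
tool_pos: [0.4707, 0.1777, 0.2938]
orientation: [-180.0, -0.0, -0.1]
force: [-0.3, -0.0, 0.3]
opening: 0.0644
gripper_force: 0.0
clock: 67.1
tool_pos: [0.4711, 0.1779, 0.3785]
orientation: [-179.8, -0.2, -0.1]
force: [0.6, -0.2, 0.2]
opening: 0.0656
gripper_force: 0.0
[0.4711 0.1779 0.3785]
-22 [249. 216.] [220. 242.]
22 [191. 216.] [220. 188.]
```

View pics/w14c.png

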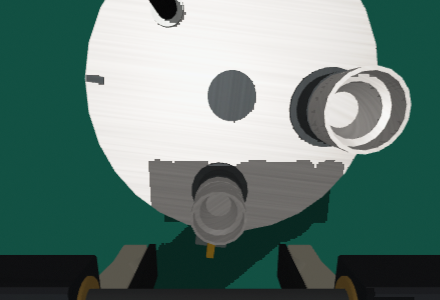

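All three small cups are nested (rim centred at crop (219,218), predicted (220,216)) and the wide stack is intact. Last quarter turn, with the half-turned grasp again because of joint 6.

```bash
python3 -m handwheel '[[0.5,0.9,-0.25,0,0,0,0],[0.5,0.9,-0.25,0,0,0,0],[0.5,0.9,-0.25,0,0,0,0],[0.5,0.9,-0.25,0,0,0,0],[0.5,0.9,-0.25,0,0,0,0]]' >/dev/null
python3 -m handwheel '[[0.5,0.9,-0.25,0,0,0,0],[0.5,0.9,-0.25,0,0,0,0],[0.5,0,0,0,0,0,1],[0.5,0,0,0,0,0,1],[0.5,0,0,0,0,0,1]]' >/dev/null
python3 -m handwheel '[[0.5,0,0,0,0,0,1],[0.5,0,0,0,0,0,1],[0.5,0,0,0,0,0,1],[0.5,0,0,0,0,0,1],[0.5,0,0,0,0,0,1]]' >/dev/null
python3 -m handwheel '[[0.5,0,0,0,0,0,1],[0.5,0,0,0,0,0,1],[0.5,0,0,0,0,0,1],[0.5,0,0,0,0,0,1],[0.5,0,0,0,0,0,1]]' >/dev/null
python3 -m handwheel '[[0.5,0,0,0,0,0,1],[0.5,0,0,0,0,0,1],[0.5,0,0,0,0,0,1],[0.5,0,0,0,0,0,1],[0.5,0,0,0,0,0,1]]' >/dev/null
python3 -m handwheel '[[0.5,0,0,0,0,0,1],[0.5,0,0,0,0,0,1],[0.5,0,0,0,0,0,1],[0.5,0,0,0,0,0,1],[0.5,0,0,0,0,0,1]]' >/dev/null
python3 -m handwheel '[[0.5,0,0,0,0,0,0.65],[0.5,0,0,0,0,0,0],[0.5,0,0,0,0,0,0]]'
python3 - <<'E'
from h import *
o=get_obs();s=save('wrist','w15.png');C=cam('wrist',s,o);g=s['color'].astype(int).sum(2);print(o['joint_pos'].round(1))
for z in(.045,.105):print(np.round(proj(C,s,(.6284,.2214,z)),1))
for v in (180,190,200,210,220): 
    k=np.where(g[v,280:370]<120)[0]+280; print(v,k.min() if len(k) else 0,k.max() if len(k) else 0)
E
```

```text
clock: 71.28
tool_pos: [0.6282, 0.2211, 0.3754]
orientation: [180.0, -0.0, -141.9]
force: [0.2, 0.6, 0.6]
opening: 0.0658
gripper_force: 0.0
[ 36.1  20.8  -2.9  -0.  -66.4 -88. ]
[315.9 188.2]
[315.7 206.9]
180 0 0
190 308 324
200 307 325
210 307 325
220 0 0
```

The post spans columns 307 to 325, centred as predicted. Grip, turn, release.

```bash
python3 -m handwheel '[[0.5,0,0,1,0,0,0],[0.5,0,0,1,0,0,0],[0.5,0,0,1,0,0,0],[0.5,0,0,1,0,0,0],[0.5,0,0,1,0,0,0]]' >/dev/null
python3 -m handwheel '[[0.5,0,0,0.15,0,0,0],[-1,0,0,0,0,0,0],[-1,0,0,0,0,0,0],[-1,0,0,0,0,0,0],[-1,0,0,0,0,0,0]]' >/dev/null
python3 -m handwheel '[[-1,0,0,0,0,0,0],[-1,0,0,0,0,0,0],[-1,0,0,0,0,0,0],[-1,0,0,0,0,0,0]]'
python3 -m handwheel '[[-1,0.02,0.376,0,0,0,-1],[-1,0.02,0.376,0,0,0,-1],[-1,0.02,0.376,0,0,0,-1],[-1,0.02,0.376,0,0,0,-1],[-1,0.02,0.376,0,0,0,-1]]'
python3 -m handwheel '[[-1,0.02,0.376,0,0,0,-1],[-1,0.02,0.376,0,0,0,-1],[-1,0.02,0.376,0,0,0,-1],[-1,0.02,0.376,0,0,0,-1],[-1,0.02,0.376,0,0,0,-1]]'
python3 -m handwheel '[[-1,0.02,0.376,0,0,0,-1],[-1,0.02,0.376,0,0,0,-1],[-1,0.02,0.376,0,0,0,-1],[-1,0.02,0.376,0,0,0,-1],[-1,0.02,0.376,0,0,0,-1]]'
python3 -m handwheel '[[-1,0,0,0,0,0,0],[1,0,0,0,0,0,0],[1,0,0,0,0,0,0],[1,0,0,0,0,0,0],[1,0,0,-0.5,0,0,0]]'
python3 -m handwheel '[[1,0,0,-1,0,0,0],[1,0,0,-1,0,0,0],[1,0,0,-1,0,0,0],[1,0,0,-1,0,0,0],[1,0,0,0,0,0,0]]'
python3 -m handwheel '[[1,0,0,0,0,0,0],[1,0,0,0,0,0,0],[1,0,0,0,0,0,0],[1,0,0,0,0,0,0],[1,0,0,0,0,0,0]]'
python3 - <<'E'
from h import *
o=get_obs();s=save('side','side1.png');C=cam('side',s)
# expected rims: wide at 353 deg, small at 263 deg, post at 128 deg
import math
im=s['color'].astype(int)
for n,a,z,r in(('wide',353,.129,.0295),('small',263,.1255,.022),('post',128,.105,.009)):
    X=np.array([.5585+.09*math.cos(math.radians(a)),.1665+.09*math.sin(math.radians(a)),z])
    u,v=proj(C,s,X);ul=proj(C,s,X-[r,0,0])[0];ur=proj(C,s,X+[r,0,0])[0]
    print(n,round(u),round(v),round(ul),round(ur)); print(im[round(v),int(ul)-6:int(ur)+8].sum(1).tolist()); print(im[int(v)-14:int(v)+45:2,round(u)].sum(1).tolist())
E
```

```text
clock: 73.08
tool_pos: [0.6283, 0.2211, 0.2474]
orientation: [-180.0, 0.0, -142.0]
force: [-0.8, -0.5, 2.4]
opening: 0.0173
gripper_force: 30.0
clock: 73.7
tool_pos: [0.5915, 0.2484, 0.2474]
orientation: [-179.9, -0.0, -111.8]
force: [4.2, -6.5, 1.8]
opening: 0.0172
gripper_force: 30.0
clock: 74.32
tool_pos: [0.5445, 0.2535, 0.2473]
orientation: [179.9, -0.1, -81.8]
force: [1.3, -9.5, 5.5]
opening: 0.0172
gripper_force: 30.0
clock: 74.95
tool_pos: [0.5029, 0.2348, 0.2474]
orientation: [180.0, -0.2, -51.8]
force: [15.0, -12.9, -4.2]
opening: 0.0175
gripper_force: 30.0
clock: 75.58
tool_pos: [0.5016, 0.2365, 0.2593]
orientation: [179.9, -0.0, -52.0]
force: [-0.3, -0.7, 0.0]
opening: 0.0519
gripper_force: 0.0
clock: 76.2
tool_pos: [0.5024, 0.2369, 0.3628]
orientation: [-179.7, 0.0, -51.9]
force: [-0.5, 0.8, 0.7]
opening: 0.0875
gripper_force: 0.0
clock: 76.82
tool_pos: [0.502, 0.2365, 0.3595]
orientation: [180.0, -0.0, -52.0]
force: [0.1, -0.5, 0.2]
opening: 0.0875
gripper_force: 0.0
wide 343 130 333 352
[333, 332, 335, 337, 337, 337, 333, 379, 568, 738, 557, 531, 545, 549, 549, 551, 556, 568, 556, 552, 549, 544, 542, 537, 529, 517, 548, 688, 604, 387, 333, 338, 338, 338]
[163, 247, 330, 337, 417, 564, 559, 568, 635, 614, 573, 553, 556, 550, 546, 552, 429, 267, 273, 274, 273, 271, 381, 765, 765, 765, 765, 765, 765, 689]
small 313 148 305 321
[551, 551, 550, 547, 547, 544, 573, 686, 690, 544, 529, 551, 628, 693, 710, 716, 648, 557, 546, 539, 529, 583, 759, 765, 765, 765, 765, 765, 765]
[623, 765, 765, 535, 541, 569, 568, 570, 765, 618, 576, 552, 559, 555, 551, 559, 564, 315, 271, 269, 267, 256, 401, 545, 580, 479, 409, 411, 410, 203]
post 291 126 288 294
[337, 337, 337, 338, 338, 336, 336, 288, 149, 99, 99, 104, 145, 257, 337, 340, 338, 338, 338]
[334, 333, 333, 335, 335, 338, 341, 166, 108, 106, 106, 105, 93, 87, 94, 115, 491, 544, 546, 545, 554, 544, 547, 545, 546, 539, 765, 765, 765, 765]
```

The post and both stacks are where the hand-over detent puts them, and both rims are at the right heights. Handing in.

```bash
python3 -c "
from plant import *
print(close_job())"
```

```text
the job is handed in; nothing more can be done
None
```

The job is handed in (no verdict was returned): both wide cups and all three small cups are nested in their holders, and the table was turned to the hand-over click. The last check, read from side-camera pixel values, showed the post and both stacks in place; the bottle, screwdriver, tape roll and coloured look-alikes were never gripped or knowingly touched, and I did not re-measure their positions at the end.

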